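# Loosen the left-hand wheel nut of a deburring grinder

## Task

The worn wheel of the deburring grinder is to be changed: take the T-handled key out of the tool block, seat it fully in the slot of the nut at the wheel's centre and turn it clockwise, seen from above (the thread is left-handed), to loosen the nut by a good quarter turn. Feel for the slot gently, without leaning hard on the nut, and never wring the nut the other way, which tightens it. Then put the key back upright and fully home in its hole in the tool block, let go, and leave everything else where it is.

Things in the scene. Friction and masses are not known exactly. Their poses are not given: they have to be found in the camera images.
- nut_top (a point): Middle of the top face of the wheel nut, on its vertical axis; fixed to the grinder, axes as the grinder's. The nut is a bare steel square 38 mm wide with one straight slot across the middle of its top, 9 mm wide, 12 mm deep, open at both ends. Its top stands 2 mm above the wheel's. The slot's direction is not measured: up to 1.1 rad either side of the grinder's x axis.
- nut (a joint): Angle of the nut in rad: 0 at the start, growing as it is turned clockwise seen from above (loosening), negative if tightened. It is tight: about 0.2 N m turns it, more than a gently pressed key dragging over its top. It stays where it is left and turns up to 3.0 rad. The spindle under it is locked. A quarter turn is 1.57.
- grinder: Grey bench grinder fixed to the table: housing 50 mm high, 160 mm wide (y), from 80 mm behind to 140 mm ahead of its origin (x). Origin at table level under the axis of the wheel, which lies face up: 124 mm across, 62 mm centre hole, top 66 mm above the table. x points to its far end, z up. A guard rail, 67 mm high, curves round the wheel's +x side.
- key_handle (a point): Centre of the steel key's cross bar: 60 mm long (x), 16 mm thick (y), 24 mm high; grasp it across its thickness from above. z points up the key. The collar's underside is 44 mm, the blade's lower edge 92 mm below. At the start the key hangs upright by its collar in one of the block's two holes, its bar within 0.5 rad of the block's x axis.
- key_tip (a point): Middle of the blade's lower edge, on the key's axis, 92 mm below the centre of the bar; axes as for the handle. The blade is 24 mm wide (along the bar, x), 4 mm thick (y) and 15 mm long; above it the shaft is round, 22 mm in diameter, with a collar 40 mm across and 6 mm thick.
- key: The whole T-handled key, 104 mm tall, about 220 g; origin at the middle of the blade's lower edge, axes as for the handle.
- block: Wooden tool block fixed to the table, 70 mm along its x, 165 mm along its y, 50 mm high, with two upright through holes of 30 mm diameter at y = -45 and +45 mm. The origin is at table level under its middle. The key stands in one hole, the nut driver in the other.
- block_hole0 (a point): Centre of the mouth of the hole at the block's y = -45 mm, on its top face, 50 mm above the table. With the key fully home its collar rests on the block and its tip is 48 mm below the mouth.
- block_hole1 (a point): Centre of the mouth of the hole at the block's y = +45 mm, likewise.
- offcut: A bystander: short offcut of mounting rail lying on the far end of the grinder's housing.
- screwdriver: A bystander: screwdriver lying behind the tool block.
- pliers: A bystander: pliers lying at the back.
- breaker: A bystander: circuit breaker at the right.
- spare_wheel: A bystander: spare grinding wheel lying flat at the back.
- terminals: A bystander: terminal strip lying near the robot's left.
- driver: A bystander: nut driver standing in the other hole of the tool block, with a round grip 30 mm across; its top is 102 mm above the table.
Mind the look-alikes: they are no part of the job. What is shaped like the key but pink is not meant. Several things look just like the block: the one meant starts farthest from the robot's base.

How it is judged:
By the outcome, as a careful person would: the job done as asked, in the order asked, and still so for the second after the job is handed in, with the robot touching nothing.
It also fails if it takes over 72 s, if anything falls off the work surface, if the arm or the gripper's body presses on something with over 40 N, if the wrist force passes 120 N, or if a joint passes its speed limit or range.

## Robot

A 6-joint arm with a two-finger parallel gripper is mounted at the origin on the work surface. World frame = base frame: x ahead of the robot, y to its left, z up, the work surface at z = 0. Lengths are in m, angles in rad, forces in N, time in s.
With the tool pointing down it reaches from about 0.4 to 0.925 m from the base axis. Payload 3.4 kg.
Tool frame: the origin (TCP) lies midway between the tips of the shut fingers; the grasp point (between the pads) lies 19 mm behind it (robot.hold_point_z is the z of the grasp point in the tool frame, in m); z points along the fingers, y is the line along which they close (so a half turn about z gives the same grasp; the last joint's range is limited). The gripper opens to 85 mm and grips with 20 to 120 N. Pads are 22 mm wide; open, the fingers measure 114 mm over their backs; the gripper's body (76 mm by 85 mm) begins 54 mm behind the grasp point. The pads swing forward as they close: fully open they stand 13 mm farther back than shut.
Start: joints at [-1.238, 0.307, 1.506, -0, 1.328, -0.073], TCP at [0.227, -0.528, 0.231] pointing down, gripper open.
Joint ranges: [-3.12, 3.12], [-1.05, 2.28], [0.14, 2.33], [-1.42, 4.57], [0.1, 2.73], [-2.68, 2.68]. Speed limits (rad/s): [2.57, 2.57, 3.14, 3.14, 3.14, 3.14].

## Interface

Orientations are given as a rotation vector (axis times angle).
In Python, from cell import readout, camera, calibration, robot gives the robot as it stands.
- The arm moves only by the tool apply_moves, never from a script. Its argument "rows" is a list of rows, each an object with "xyz": the shift along the tool's x, y, z in m, a list of three; "rot": the turn, a rotation vector about the tool's x, y, z in rad, a list of three. In form: [{"xyz": [dx, dy, dz], "rot": [rx, ry, rz]}, ...]. A call has 1 to 20 rows; each row is the pose to reach, as a shift and turn from the pose commanded when the call began, along the tool's axes at that moment; what a row does not reach only later rows make up. A row lasts 1/12 s, in which the tool goes at most 41.7 mm and 7.16 degrees, less where a joint would pass 70% of its speed; a pose out of reach is approached as far as the arm can. A call with a gripper value outside its range is refused whole. "gripper" is the opening, from -1 (shut) to 1 (fully open), so that 0 is half open, set as the call begins (left out, the last holds). The fingers move at their own pace and stop on an object; the grip force is fixed at half the most. Time passes only in rows, so rows that repeat a pose let the fingers close. It gives the time, the measured TCP pose, the force, the opening and the grip force at its end, in the units of the state.
- readout.get_obs(): the state, without advancing time (a new reading comes with each control period).
- camera(name): name is "scene" or "top" or "wrist"; returns (picture, depth): 400x640x3 uint8, red, green, blue; 400x640 float32, m along the optical axis (not along the pixel's ray), 0 where there is no reading.
- calibration(name): a dict with "intrinsics" (3x3 intrinsics, pixels), "position" and "rotation" of the camera in the world. Camera axes: x right, y down, z forward; pixel columns grow to the right and rows downward; lengths in m; the calibration is good to about 2 mm. A picture is of the moment at which its call begins: read the wrist's pose just before it. calibration takes no time and is no camera call; for the wrist camera it gives the pose at the moment of the call.
- robot.sign_off(): hands the job in; it is judged then, once.
The state is a dict: "time_s": time; "q": joint angles; "qd": joint speeds; "tau": joint torques, N m; "ee_pos": TCP position; "eef_rot": TCP orientation; "contact_force": force on the tool from outside, world axes, zero at the start; "torque": the same for the moment, N m; "grip_width": opening from 0.0 (shut) to 1.0 (fully open); "finger_force": force on a finger pad.
Only numpy, scipy, OpenCV 4.12 (cv2) and the standard library are available. Lean on these libraries where they do the work, as an engineer would, in place of code of your own. Each camera call takes 0.05 s, during which the arm holds its last target. There are 200 camera calls.

## Working session

There is one attempt and no reset: what is moved stays moved. The work goes in short steps, Python scripts to look and compute and a tool call to move; the robot and the scene stay as the last step left them, time stands still between calls to the robot, and variables do not carry over. Pictures are saved under pics/ and viewed, at most 10 in all, crops included, and the job is handed in when it is done.

Besides the shell and the picture viewer there is one more tool, called after "Request:" as name([rows], argument=value, ...), one row to a line, values as JSON. apply_moves: Moves the arm, as the interface text tells. Its arguments: {"type":"object","properties":{"rows":{"type":"array"},"gripper":{"type":"number"}},"required":["rows"]}

```bash
mkdir -p pics; ls; python3 - <<'E'
from cell import readout,camera,calibration,robot
import cv2,numpy as np
o=readout.get_obs();print(o)
for n in("top","scene"):
    p,d=camera(n);c=calibration(n);print(n,c)
    cv2.imwrite(f"pics/{n}0.png",p[:,:,::-1]);np.save(f"pics/{n}0d.npy",d)
E
```

```text
pics
{'time_s': 0.0, 'q': array([-1.23750897e+00,  3.07540502e-01,  1.50765301e+00, -1.91270440e-05,
        1.32840018e+00, -7.35214444e-02]), 'qd': array([-0.0002648 ,  0.00031066,  0.00149281,  0.00150005, -0.00035886,
       -0.00096126]), 'tau': array([ 8.55240614e-04, -4.57557786e+01, -2.51918453e+01, -9.85992506e-05,
        1.31041565e-02,  1.76266178e-05]), 'ee_pos': array([ 0.2272503 , -0.52743818,  0.23040734]), 'eef_rot': array([-3.07488489e+00, -6.34223272e-01,  4.35743125e-04]), 'contact_force': array([ 0.44554378,  0.06385371, -0.4310817 ]), 'torque': array([-0.00723438,  0.00209589, -0.0045559 ]), 'finger_force': 0.0, 'grip_width': 0.9978616506257917}
top {'intrinsics': array([[412.05733521,   0.        , 318.0373658 ],
       [  0.        , 412.05733521, 199.69229029],
       [  0.        ,   0.        ,   1.        ]]), 'position': array([0.45162446, 0.01891569, 1.27427407]), 'rotation': array([-2.20493462,  2.18627248, -0.07402988])}
scene {'intrinsics': array([[409.7475156 ,   0.        , 322.34652804],
       [  0.        , 409.7475156 , 199.62122886],
       [  0.        ,   0.        ,   1.        ]]), 'position': array([ 1.0225763 , -0.28798554,  1.01719813]), 'rotation': array([-2.33877971, -1.26104144,  0.35145507])}
```

View pics/top0.png

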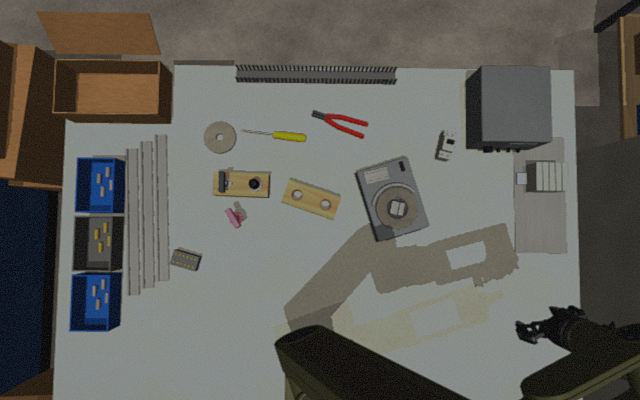

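View pics/scene0.png

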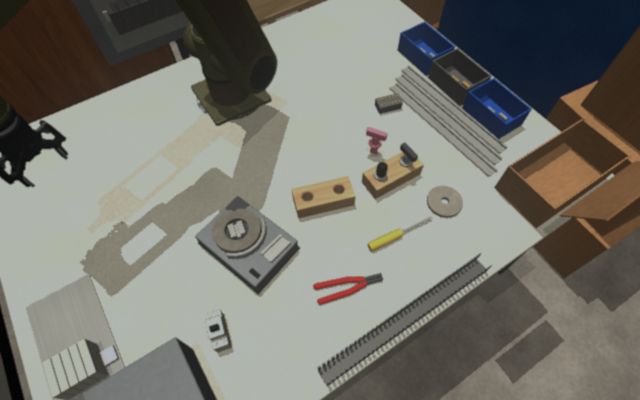

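Top picture: the real block, with a steel key (224,182) and the driver (255,183), is at (241,183). The empty look-alike block is at (311,198) and the pink key at (235,213). The grinder nut is at (397,208). By the description I choose the grey key in the farther block, and check it with a close crop and numbers.

```bash
cat > h.py <<'E'
import numpy as np,cv2
from scipy.spatial.transform import Rotation as R
from cell import readout,camera,calibration,robot
def ray(c,u,v,z):
    K=np.array(c["intrinsics"]);d=R.from_rotvec(c["rotation"]).apply(np.linalg.solve(K,[u,v,1.]))
    p=np.array(c["position"]);return p+d*(z-p[2])/d[2]
def proj(c,P):
    q=R.from_rotvec(c["rotation"]).inv().apply(np.array(P)-c["position"]);q=np.array(c["intrinsics"])@q;return q[:2]/q[2]
def cloud(c,d):
    v,u=np.mgrid[:d.shape[0],:d.shape[1]];K=np.array(c["intrinsics"])
    P=np.stack([(u-K[0,2])/K[0,0]*d,(v-K[1,2])/K[1,1]*d,d],-1)
    return P@R.from_rotvec(c["rotation"]).as_matrix().T+c["position"]
E
python3 - <<'E'
from h import *
p=cv2.imread("pics/top0.png");d=np.load("pics/top0d.npy");c=calibration("top");W=cloud(c,d)
for n,(u,v) in dict(table=(300,250),key=(224,182),driver=(255,183),blk=(241,190),blk2=(311,200),nut=(391,209),wheel=(380,205),pink=(235,215),hous=(376,175)).items(): print(n,W[v,u].round(3))
hsv=cv2.cvtColor(p,cv2.COLOR_BGR2HSV)
m=cv2.inRange(hsv,(12,70,80),(30,255,255));m[:140]=0;m[240:]=0
for cn in cv2.findContours(m,0,2)[0]:
    if cv2.contourArea(cn)<300: continue
    r=cv2.minAreaRect(cn);b=cv2.boxPoints(r);w=[ray(c,*x,.05) for x in b]
    print(r,np.array(w)[:,:2].round(3).tolist(),np.mean(w,0).round(3),[np.linalg.norm(w[i]-w[i-1]).round(3) for i in range(2)])
a=cv2.resize(p[155:225,200:280],(800,600)[:1]*1+(600,) if 0 else (640,560),interpolation=cv2.INTER_CUBIC);
b=cv2.resize(p[150:250,345:445],(560,560),interpolation=cv2.INTER_CUBIC)
cv2.imwrite("pics/crop1.png",cv2.resize(np.hstack([a[:, :],b]),(800,373)))
E
```

```text
table [ 0.371  0.063 -0.002]
key [0.569 0.278 0.103]
driver [0.567 0.189 0.104]
blk [0.551 0.238 0.053]
blk2 [0.523 0.03  0.055]
nut [ 0.497 -0.205  0.072]
wheel [ 0.509 -0.174  0.063]
pink [0.475 0.247 0.088]
hous [ 0.599 -0.163  0.055]
((310.8000183105469, 199.09999084472656), (54.707401275634766, 23.71708106994629), 18.434947967529297) [[0.517, 0.119], [0.584, 0.097], [0.534, -0.058], [0.467, -0.036]] [0.526 0.03  0.05 ] [np.float64(0.163), np.float64(0.071)]
((240.47467041015625, 184.1842498779297), (55.369441986083984, 24.316661834716797), 2.12109637260437) [[0.534, 0.323], [0.607, 0.322], [0.602, 0.157], [0.53, 0.159]] [0.568 0.24  0.05 ] [np.float64(0.164), np.float64(0.073)]
((8.662162780761719, 158.0270233154297), (16.768695831298828, 38.96255874633789), 9.462322235107422) [[0.586, 0.961], [0.702, 0.948], [0.694, 0.899], [0.579, 0.912]] [0.64 0.93 0.05] [np.float64(0.05), np.float64(0.116)]
```

View pics/crop1.png

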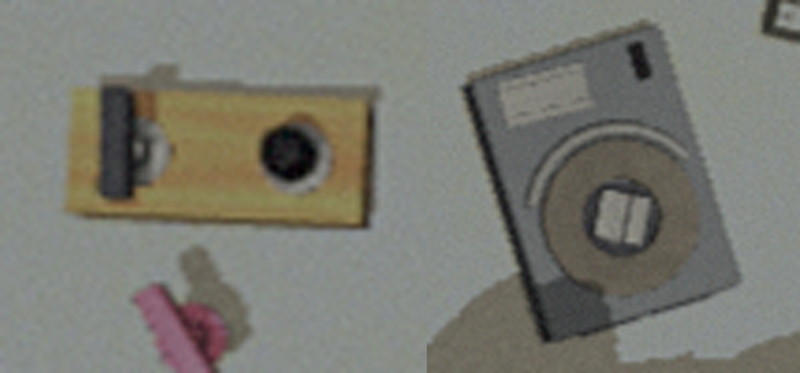

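The crop confirms it: grey key in the left hole, driver in the right, pink key separate. The nut slot shows as a thin dark line. Next I take close wrist views.

```bash
cat >> h.py <<'E'
def go(P,yaw=None):
    """shift/turn in tool axes from measured pose to TCP P, tool down, tool x at world yaw"""
    o=readout.get_obs();T=R.from_rotvec(o["eef_rot"])
    s=T.inv().apply(np.array(P)-o["ee_pos"])
    x=T.apply([1,0,0]);y0=np.arctan2(x[1],x[0])
    if yaw is None: yaw=y0
    G=R.from_matrix(np.array([[np.cos(yaw),np.sin(yaw),0],[np.sin(yaw),-np.cos(yaw),0],[0,0,-1]]).T.T)
    print("t",o["time_s"],"at",o["ee_pos"].round(4),"yaw",round(y0,3),"q",o["q"].round(2),"xyz",s.round(4),"rot",(T.inv()*G).as_rotvec().round(4),"F",o["contact_force"].round(2),"M",o["torque"].round(3),"w",round(o["grip_width"],3),"ff",round(o["finger_force"],1))
E
python3 - <<'E'
from h import *
o=readout.get_obs();c=calibration("wrist");T=R.from_rotvec(o["eef_rot"])
print("cam in tool",T.inv().apply(c["position"]-o["ee_pos"]),(T.inv()*R.from_rotvec(c["rotation"])).as_rotvec(),c["intrinsics"][0][0])
print(robot.hold_point_z)
ct=calibration("top")
d=np.load("pics/top0d.npy");W=cloud(ct,d)
# grinder outline from crop: nut square approx
for u,v in ((391.4,200.5),(408.4,203),(403,216),(388,214)): print(ray(ct,u,v,.068).round(3))
s=(W[...,2]>.092)&(W[...,2]<.13)&(abs(W[...,0]-.57)<.06)&(abs(W[...,1]-.28)<.05)
vu=np.argwhere(s);print(len(vu),W[s].mean(0),W[s].min(0),W[s].max(0))
go([0.45,-0.21,0.25],0.0)
go([0.45,-0.21,0.25])
E
```

```text
cam in tool [ 0.08189969 -0.0005957  -0.14329919] [-0.25683046 -0.25572419  1.55587971] 299.65393075106334
-0.0187
[ 0.522 -0.207  0.068]
[ 0.515 -0.257  0.068]
[ 0.477 -0.24   0.068]
[ 0.483 -0.196  0.068]
137 [0.57157275 0.2836037  0.10470264] [0.54108555 0.27626186 0.09219698] [0.6006597  0.29298815 0.11104202]
t 0.1 at [ 0.2273 -0.5275  0.2305] yaw 0.407 q [-1.24  0.31  1.51  0.    1.33 -0.07] xyz [ 0.3302 -0.2035 -0.0191] rot [-1.800e-03  2.000e-04  4.068e-01] F [0.5  0.54 0.52] M [0.057 0.043 0.001] w 0.999 ff 0.0
t 0.1 at [ 0.2273 -0.5275  0.2305] yaw 0.407 q [-1.24  0.31  1.51  0.    1.33 -0.07] xyz [ 0.3302 -0.2035 -0.0191] rot [-0.0018 -0.0001  0.    ] F [0.5  0.54 0.52] M [0.057 0.043 0.001] w 0.999 ff 0.0
```

```bash
python3 - <<'E'
from h import *
ct=calibration("top");print(ray(ct,397.3,208.4,.068))
go([0.495,-0.224,0.2],np.pi)
E
```

```text
[ 0.49925086 -0.22382207  0.068     ]
t 0.1 at [ 0.2273 -0.5275  0.2305] yaw 0.407 q [-1.24  0.31  1.51  0.    1.33 -0.07] xyz [ 0.3659 -0.1728  0.0308] rot [-3.0000e-04 -2.5000e-03 -2.7348e+00] F [0.5  0.54 0.52] M [0.057 0.043 0.001] w 0.999 ff 0.0
```

Request:
apply_moves([
  {"xyz": [0.04, -0.02, 0], "rot": [0, 0, -0.12]},
  {"xyz": [0.08, -0.04, 0], "rot": [0, 0, -0.24]},
  {"xyz": [0.11, -0.055, 0], "rot": [0, 0, -0.36]},
  {"xyz": [0.145, -0.07, 0], "rot": [0, 0, -0.48]},
  {"xyz": [0.18, -0.085, 0], "rot": [0, 0, -0.6]},
  {"xyz": [0.215, -0.1, 0], "rot": [0, 0, -0.72]},
  {"xyz": [0.25, -0.12, 0], "rot": [0, 0, -0.84]},
  {"xyz": [0.29, -0.14, 0], "rot": [0, 0, -0.96]},
  {"xyz": [0.33, -0.155, 0.01], "rot": [0, 0, -1.08]},
  {"xyz": [0.366, -0.173, 0.02], "rot": [0, 0, -1.2]},
  {"xyz": [0.366, -0.173, 0.03], "rot": [0, 0, -1.32]},
  {"xyz": [0.366, -0.173, 0.03], "rot": [0, 0, -1.44]},
  {"xyz": [0.366, -0.173, 0.03], "rot": [0, 0, -1.56]},
  {"xyz": [0.366, -0.173, 0.03], "rot": [0, 0, -1.68]},
  {"xyz": [0.366, -0.173, 0.03], "rot": [0, 0, -1.8]},
  {"xyz": [0.366, -0.173, 0.03], "rot": [0, 0, -1.92]},
  {"xyz": [0.366, -0.173, 0.03], "rot": [0, 0, -2.04]},
  {"xyz": [0.366, -0.173, 0.03], "rot": [0, 0, -2.16]},
  {"xyz": [0.366, -0.173, 0.03], "rot": [0, 0, -2.28]},
  {"xyz": [0.366, -0.173, 0.03], "rot": [0, 0, -2.4]},
])

```text
time_s: 1.77
ee_pos: [0.4948, -0.2242, 0.2008]
eef_rot: [-0.514, -3.098, -0.001]
contact_force: [-0.2, 0.1, -0.8]
grip_width: 1.001
finger_force: 0.0
```

Request:
apply_moves([
  {"xyz": [0, 0, 0.03], "rot": [0, 0, -0.12]},
  {"xyz": [0, 0, 0.05], "rot": [0, 0, -0.24]},
  {"xyz": [0, 0, 0.05], "rot": [0, 0, -0.335]},
  {"xyz": [0, 0, 0.05], "rot": [0, 0, -0.335]},
  {"xyz": [0, 0, 0.05], "rot": [0, 0, -0.335]},
  {"xyz": [0, 0, 0.05], "rot": [0, 0, -0.335]},
  {"xyz": [0, 0, 0.05], "rot": [0, 0, -0.335]},
])

```text
time_s: 2.35
ee_pos: [0.4958, -0.2247, 0.152]
eef_rot: [0.002, 3.14, -0.001]
contact_force: [0.4, 0.3, 0.0]
grip_width: 0.996
finger_force: 0.0
```

```bash
python3 - <<'E'
from h import *
import json
go([0.495,-0.224,0.15],np.pi)
c=calibration("wrist");p,d=camera("wrist");cv2.imwrite("pics/w1.png",p[:,:,::-1]);np.save("pics/w1d.npy",d)
json.dump({k:np.array(v).tolist() for k,v in c.items()},open("pics/w1.json","w"))
print(proj(c,[.4993,-.2238,.068]))
E
```

```text
t 2.35 at [ 0.4958 -0.2247  0.152 ] yaw 3.14 q [-0.5   0.34  1.68  0.    1.12 -2.07] xyz [0.0008 0.0007 0.002 ] rot [-0.0007  0.0014 -0.0014] F [0.37 0.3  0.05] M [-0.033 -0.016 -0.012] w 0.996 ff 0.0
[325.6335757  212.86518512]
```

View pics/w1.png

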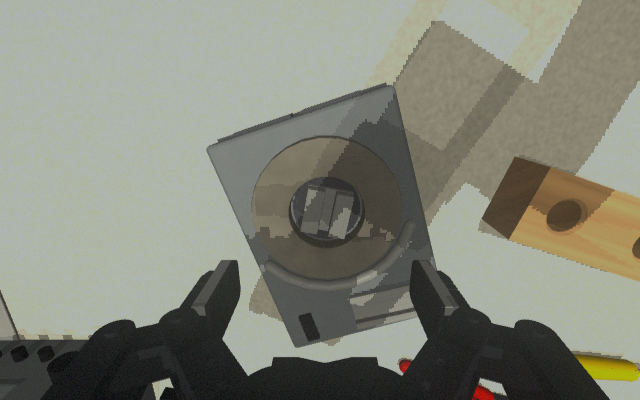

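Wrist view: nut at about (328,212) inside the wheel, slot as a dark stripe from (333,190) to (324,236). I measure it with depth and image.

```bash
python3 - <<'E'
from h import *
import json
c=json.load(open("pics/w1.json"));d=np.load("pics/w1d.npy");p=cv2.imread("pics/w1.png")
W=cloud(c,d)
# wheel top ring fit: points 66mm
r0=np.hypot(W[...,0]-.4993,W[...,1]+.2238)
t=(r0<.016);z=W[...,2]
print("z hist",np.percentile(z[t],[2,10,25,50,75,90,98]).round(4))
print("wheel z",np.median(z[(r0>.036)&(r0<.055)]).round(4))
# wheel: hole gap -> region of low z between nut and wheel; circle fit of wheel plane outer edge
ztop=np.median(z[(r0>.036)&(r0<.055)])
q=(z>ztop-.006)&(z<ztop+.006)&(r0<.075)&(r0>.027)
m=(q*255).astype(np.uint8)
nt=((z>ztop-.003)&(r0<.0275)).astype(np.uint8)
P=W[nt>0]; print("nut n",len(P),P.mean(0).round(4))
r=cv2.minAreaRect((P[:,:2]*1e4).astype(np.float32)); print(np.array(r[0])/1e4,np.array(r[1])/1e4,r[2])
sl=(z<ztop-.004)&(r0<.014); S=W[sl]; 
print("slot n",len(S))
if len(S)>10:
    print(S.mean(0)); u,s,v=np.linalg.svd(S[:,:2]-S[:,:2].mean(0),full_matrices=False); print(v[0],np.arctan(v[0,1]/v[0,0]))
cv2.imwrite("pics/w1c.png",cv2.resize(p[165:255,280:375],(760,720)[:1]+(720,),interpolation=cv2.INTER_CUBIC)[:600])
# rectified brightness map in nut plane: 0.25mm/px
n=240;g=np.arange(n)*.00025-.03
X,Y=np.meshgrid(g,g,indexing="ij")
pts=np.stack([.5+X,-.224+Y,0*X+.068],-1).reshape(-1,3)
Rm=R.from_rotvec(c["rotation"]).inv();Q=Rm.apply(pts-c["position"])@np.array(c["intrinsics"]).T;uv=(Q[:,:2]/Q[:,2:]).astype(np.float32).reshape(n,n,2)
w=cv2.remap(p,uv[...,0],uv[...,1],cv2.INTER_CUBIC);w=cv2.resize(w,(600,600))
zz=cv2.remap(z.astype(np.float32),uv[...,0],uv[...,1],cv2.INTER_LINEAR)
zz=cv2.applyColorMap(np.clip((zz-.045)/.03*255,0,255).astype(np.uint8),cv2.COLORMAP_JET)
cv2.imwrite("pics/rect.png",np.hstack([cv2.resize(w,(400,400)),cv2.resize(zz,(400,400))]))
E
```

```text
z hist [0.0562 0.057  0.0683 0.0696 0.2321 0.2365 0.2388]
wheel z 0.1917
nut n 5349 [ 0.4837 -0.2244  0.2336]
[ 0.48059199 -0.22458418] [0.04292757 0.01216667] 88.63082885742188
slot n 859
[ 0.49923534 -0.22353569  0.06438967]
[-0.3588078  -0.93341147] 1.2038060007443057
```

View pics/rect.png

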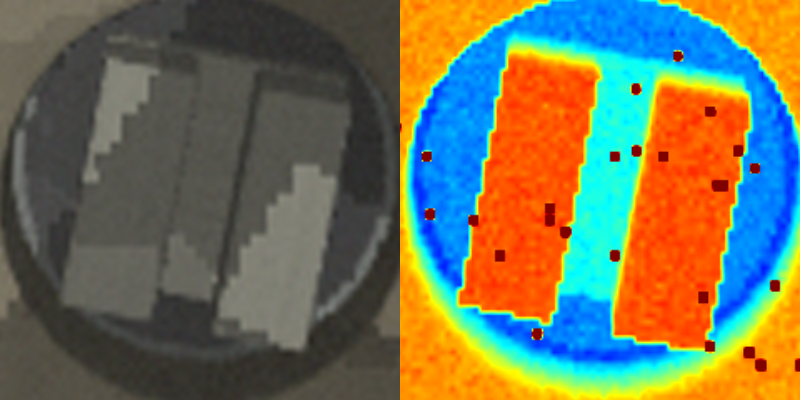

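The rectified depth shows the nut halves (orange) and the slot (cyan) clearly. I fit both numerically.

```bash
python3 - <<'E'
from h import *
import json
c=json.load(open("pics/w1.json"));d=cv2.medianBlur(np.load("pics/w1d.npy"),3);W=cloud(c,d);z=W[...,2]
r0=np.hypot(W[...,0]-.4993,W[...,1]+.2238)
pl=(z>.064)&(z<.08)&(r0<.0275)
P=W[pl][:,:2]
r=cv2.minAreaRect((P*1e4).astype(np.float32)); print(np.array(r[0])/1e4,np.array(r[1])/1e4,r[2],np.median(z[pl]))
n,l,st,ce=cv2.connectedComponentsWithStats(pl.astype(np.uint8))
for i in range(1,n):
    if st[i,4]<100: continue
    Q=W[l==i][:,:2];Q=Q
    u,s,v=np.linalg.svd(Q-Q.mean(0),full_matrices=False);r=cv2.minAreaRect((Q*1e4).astype(np.float32))
    print(st[i,4],Q.mean(0).round(4),np.arctan(v[0,1]/v[0,0]),r)
f=pl|((r0>.036)&(r0<.06)&(z>.06)&(z<.07));print(np.median(z[(r0>.036)&(r0<.06)&(z>.05)&(z<.08)]))
go([.51,.26,.2],np.pi)
E
```

```text
[ 0.50069038 -0.22330554] [0.03799669 0.03847951] 78.92367553710938 0.0688174353741682
799 [ 0.4971 -0.2345] -0.19556335201939892 ((4983.06005859375, -2348.029541015625), (144.89511108398438, 382.0616760253906), 78.81120300292969)
806 [ 0.5016 -0.2118] -0.19475720437090324 ((5029.396484375, -2118.4775390625), (145.47496032714844, 384.8492126464844), 79.16291046142578)
0.06684316945375914
t 2.4 at [ 0.4957 -0.2247  0.152 ] yaw 3.141 q [-0.5   0.34  1.68  0.    1.12 -2.07] xyz [-0.0138  0.4847 -0.0483] rot [-0.0007  0.0014 -0.0011] F [ 0.57  1.12 -0.51] M [-0.03  -0.035  0.051] w 0.998 ff 0.0
```

Request:
apply_moves([
  {"xyz": [0, 0.01, -0.035]},
  {"xyz": [-0.005, 0.045, -0.04]},
  {"xyz": [-0.01, 0.085, -0.04]},
  {"xyz": [-0.015, 0.125, -0.04]},
  {"xyz": [-0.02, 0.165, -0.04]},
  {"xyz": [-0.025, 0.205, -0.04]},
  {"xyz": [-0.03, 0.245, -0.04]},
  {"xyz": [-0.035, 0.285, -0.04]},
  {"xyz": [-0.04, 0.325, -0.04]},
  {"xyz": [-0.045, 0.365, -0.04]},
  {"xyz": [-0.05, 0.405, -0.04]},
  {"xyz": [-0.055, 0.445, -0.04]},
  {"xyz": [-0.06, 0.485, -0.04]},
  {"xyz": [-0.06, 0.508, -0.04]},
  {"xyz": [-0.06, 0.508, -0.04]},
  {"xyz": [-0.06, 0.508, -0.04]},
  {"xyz": [-0.06, 0.508, -0.04]},
])

```text
schema error: expected keys xyz, rot
```

```bash
python3 - <<'E'
from h import *
import json
go([0.57,.283,0.19],np.pi)
c=calibration("wrist");p,d=camera("wrist");cv2.imwrite("pics/w2.png",p[:,:,::-1]);np.save("pics/w2d.npy",d)
json.dump({k:np.array(v).tolist() for k,v in c.items()},open("pics/w2.json","w"))
d=cv2.medianBlur(d,3);W=cloud(c,d);z=W[...,2]
near=(abs(W[...,0]-.57)<.05)&(abs(W[...,1]-.28)<.035)
s=near&(z>.099)&(z<.115)
n,l,st,ce=cv2.connectedComponentsWithStats(s.astype(np.uint8))
for i in range(1,n):
    if st[i,4]<60: continue
    Q=W[l==i];r=cv2.minAreaRect((Q[:,:2]*1e4).astype(np.float32));print("bar",st[i,4],np.median(Q[:,2]).round(4),r)
hsv=cv2.cvtColor(p,cv2.COLOR_RGB2HSV)
b=(z>.045)&(z<.058)&(abs(W[...,0]-.57)<.06)&(abs(W[...,1]-.24)<.11)&(hsv[...,1]>70)
Q=W[b];r=cv2.minAreaRect((Q[:,:2]*1e4).astype(np.float32));print("block",len(Q),np.median(Q[:,2]).round(4),r,cv2.boxPoints(r).round())
for i,(a0,a1) in enumerate([(.054,.060)]):
    q=near&(z>a0)&(z<a1)&(hsv[...,1]<60);Q=W[q]
    if len(Q)>20:
        A=np.c_[2*Q[:,:2],np.ones(len(Q))];print("collar pts",len(Q),np.percentile(Q[:,:2],[1,99],axis=0))
dr=(z>.096)&(z<.115)&(abs(W[...,0]-.57)<.03)&(abs(W[...,1]-.19)<.03);Q=W[dr];print("driver",Q.mean(0) if len(Q) else 0,len(Q))
E
```

```text
t 2.4 at [ 0.4957 -0.2247  0.152 ] yaw 3.141 q [-0.5   0.34  1.68  0.    1.12 -2.07] xyz [-0.0738  0.5077 -0.0383] rot [-0.0007  0.0014 -0.0011] F [ 0.57  1.12 -0.51] M [-0.03  -0.035  0.051] w 0.998 ff 0.0
block 0 nan ((0.0, 0.0), (0.0, 0.0), 0.0) [[0. 0.]
 [0. 0.]
 [0. 0.]
 [0. 0.]]
driver 0 0
  return _methods._mean(a, axis=axis, dtype=dtype,
  ret = ret.dtype.type(ret / rcount)
```

View pics/w2.png

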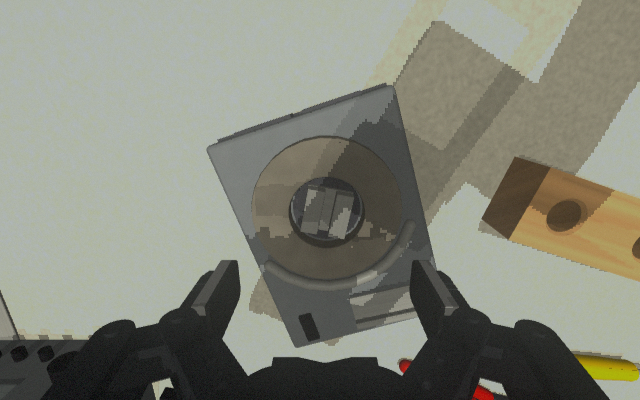

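The move was refused because every row needs a "rot", so this picture is the same nut view as before. I send it again.

Request:
apply_moves([
  {"xyz": [0, 0.01, -0.035], "rot": [0, 0, 0]},
  {"xyz": [-0.005, 0.045, -0.04], "rot": [0, 0, 0]},
  {"xyz": [-0.01, 0.085, -0.04], "rot": [0, 0, 0]},
  {"xyz": [-0.015, 0.125, -0.04], "rot": [0, 0, 0]},
  {"xyz": [-0.02, 0.165, -0.04], "rot": [0, 0, 0]},
  {"xyz": [-0.025, 0.205, -0.04], "rot": [0, 0, 0]},
  {"xyz": [-0.03, 0.245, -0.04], "rot": [0, 0, 0]},
  {"xyz": [-0.035, 0.285, -0.04], "rot": [0, 0, 0]},
  {"xyz": [-0.04, 0.325, -0.04], "rot": [0, 0, 0]},
  {"xyz": [-0.045, 0.365, -0.04], "rot": [0, 0, 0]},
  {"xyz": [-0.05, 0.405, -0.04], "rot": [0, 0, 0]},
  {"xyz": [-0.055, 0.445, -0.04], "rot": [0, 0, 0]},
  {"xyz": [-0.06, 0.485, -0.04], "rot": [0, 0, 0]},
  {"xyz": [-0.06, 0.508, -0.04], "rot": [0, 0, 0]},
  {"xyz": [-0.06, 0.508, -0.04], "rot": [0, 0, 0]},
  {"xyz": [-0.06, 0.508, -0.04], "rot": [0, 0, 0]},
  {"xyz": [-0.06, 0.508, -0.04], "rot": [0, 0, 0]},
])

```text
time_s: 3.87
ee_pos: [0.5548, 0.2831, 0.1913]
eef_rot: [0.001, -3.141, 0.001]
contact_force: [-0.8, -0.2, -0.4]
grip_width: 1.002
finger_force: 0.0
```

```bash
cat > key.py <<'E'
from h import *
import json,sys
N=sys.argv[1]
go([0.57,.283,0.19],np.pi)
c=calibration("wrist");p,d=camera("wrist");cv2.imwrite(f"pics/{N}.png",p[:,:,::-1]);np.save(f"pics/{N}d.npy",d)
json.dump({k:np.array(v).tolist() for k,v in c.items()},open(f"pics/{N}.json","w"))
d=cv2.medianBlur(d,3);W=cloud(c,d);z=W[...,2]
near=(abs(W[...,0]-.57)<.05)&(abs(W[...,1]-.28)<.035)
s=near&(z>.099)&(z<.115)
n,l,st,ce=cv2.connectedComponentsWithStats(s.astype(np.uint8))
for i in range(1,n):
    if st[i,4]<60: continue
    Q=W[l==i];r=cv2.minAreaRect((Q[:,:2]*1e4).astype(np.float32));print("bar",st[i,4],np.median(Q[:,2]).round(4),r)
hsv=cv2.cvtColor(p,cv2.COLOR_RGB2HSV)
b=(z>.045)&(z<.058)&(abs(W[...,0]-.57)<.06)&(abs(W[...,1]-.24)<.11)&(hsv[...,1]>70)
Q=W[b];r=cv2.minAreaRect((Q[:,:2]*1e4).astype(np.float32));print("block",len(Q),np.median(Q[:,2]).round(4),r,cv2.boxPoints(r).round())
dr=(z>.096)&(z<.115)&(abs(W[...,0]-.57)<.03)&(abs(W[...,1]-.19)<.03);Q=W[dr];print("driver",Q.mean(0) if len(Q) else 0,len(Q))
E
python3 key.py w3
```

```text
t 3.8667 at [0.5548 0.2831 0.1913] yaw -3.141 q [ 0.4   0.4   1.46 -0.    1.28 -1.17] xyz [-0.0152 -0.0001  0.0013] rot [-0.0009 -0.0002  0.0003] F [-0.8  -0.19 -0.38] M [-0.007 -0.024  0.032] w 1.002 ff 0.0
bar 1301 0.1067 ((5690.26806640625, 2864.074951171875), (159.83238220214844, 594.9906616210938), 89.96234130859375)
block 7859 0.0509 ((5682.49267578125, 2412.15869140625), (1656.6485595703125, 705.604736328125), 88.0234146118164) [[5301. 1596.]
 [6007. 1572.]
 [6064. 3228.]
 [5358. 3252.]]
driver [0.56460365 0.1982762  0.10114174] 753
```

View pics/w3.png

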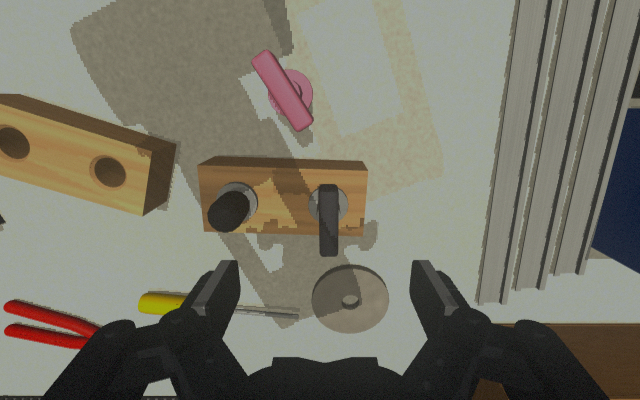

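The wrist view confirms it: key bar at (328,220) in the right-hand hole, driver left at (232,208), pink key at (282,90), all clear of the fingers. The bar is at (0.569, 0.286) parallel to world x, its top at 0.107 as expected.

Request:
apply_moves([
  {"xyz": [-0.014, 0.003, 0], "rot": [0, 0, 0]},
  {"xyz": [-0.014, 0.003, 0], "rot": [0, 0, 0]},
  {"xyz": [-0.014, 0.003, 0.02], "rot": [0, 0, 0]},
  {"xyz": [-0.014, 0.003, 0.04], "rot": [0, 0, 0]},
  {"xyz": [-0.014, 0.003, 0.06], "rot": [0, 0, 0]},
  {"xyz": [-0.014, 0.003, 0.08], "rot": [0, 0, 0]},
  {"xyz": [-0.014, 0.003, 0.095], "rot": [0, 0, 0]},
  {"xyz": [-0.014, 0.003, 0.105], "rot": [0, 0, 0]},
  {"xyz": [-0.014, 0.003, 0.115], "rot": [0, 0, 0]},
  {"xyz": [-0.014, 0.003, 0.115], "rot": [0, 0, 0]},
  {"xyz": [-0.014, 0.003, 0.115], "rot": [0, 0, 0]},
], gripper=0.0)

```text
time_s: 4.83
ee_pos: [0.5691, 0.2861, 0.0763]
eef_rot: [-0.001, -3.141, 0.0]
contact_force: [0.7, 0.2, 0.8]
grip_width: 0.499
finger_force: 0.0
```

Request:
apply_moves([
  {"xyz": [0, 0, 0], "rot": [0, 0, 0]},
  {"xyz": [0, 0, 0], "rot": [0, 0, 0]},
  {"xyz": [0, 0, 0], "rot": [0, 0, 0]},
  {"xyz": [0, 0, 0], "rot": [0, 0, 0]},
  {"xyz": [0, 0, 0], "rot": [0, 0, 0]},
  {"xyz": [0, 0, 0], "rot": [0, 0, 0]},
  {"xyz": [0, 0, 0], "rot": [0, 0, 0]},
  {"xyz": [0, 0, 0], "rot": [0, 0, 0]},
], gripper=-1.0)

```text
time_s: 5.5
ee_pos: [0.5699, 0.2868, 0.0777]
eef_rot: [-0.001, 3.139, 0.001]
contact_force: [-0.5, -1.7, 6.1]
grip_width: 0.214
finger_force: 58.7
```

Request:
apply_moves([
  {"xyz": [0, 0, -0.005], "rot": [0, 0, 0]},
  {"xyz": [0, 0, -0.015], "rot": [0, 0, 0]},
  {"xyz": [0, 0, -0.03], "rot": [0, 0, 0]},
  {"xyz": [0, 0, -0.05], "rot": [0, 0, 0]},
  {"xyz": [0, 0, -0.07], "rot": [0, 0, 0]},
  {"xyz": [0, 0, -0.09], "rot": [0, 0, 0]},
  {"xyz": [0, 0, -0.11], "rot": [0, 0, 0]},
  {"xyz": [0, 0, -0.125], "rot": [0, 0, 0]},
  {"xyz": [0, 0, -0.13], "rot": [0, 0, 0]},
  {"xyz": [0, 0, -0.13], "rot": [0, 0, 0]},
  {"xyz": [0, 0, -0.13], "rot": [0, 0, 0]},
])

```text
time_s: 6.42
ee_pos: [0.5686, 0.2865, 0.2059]
eef_rot: [0.0, -3.141, 0.0]
contact_force: [-0.3, 0.1, -2.1]
grip_width: 0.212
finger_force: 58.8
```

```bash
cat > held.py <<'E'
from h import *
import sys
# bar top of the held key in the wrist/top cameras, relative to the tool
o=readout.get_obs();T=R.from_rotvec(o["eef_rot"])
for N in ("wrist","scene"):
    c=calibration(N);p,d=camera(N);cv2.imwrite(f"pics/{sys.argv[1]}{N}.png",p[:,:,::-1])
    W=cloud(c,cv2.medianBlur(d,3));L=T.inv().apply((W-o["ee_pos"]).reshape(-1,3)).reshape(W.shape)
    np.save(f"pics/{sys.argv[1]}{N}L.npy",L)
    for nm,(z0,z1) in dict(shaft=(.0,.034),collar=(.02,.035),low=(.036,.058),blade=(.058,.078)).items():
        s=(abs(L[...,0])<.035)&(abs(L[...,1])<.03)&(L[...,2]>z0)&(L[...,2]<z1)&(d>0)
        if s.sum()>15:print(N,nm,s.sum(),np.percentile(L[s],[3,50,97],axis=0).round(4).tolist())
go([.5007,-.2233,.2],np.pi-.194)
E
python3 held.py h1
```

```text
wrist shaft 821 [[-0.0004, -0.0184, 0.0203], [0.009, 0.001, 0.0211], [0.0201, 0.0185, 0.0252]]
wrist collar 818 [[-0.0004, -0.0184, 0.0204], [0.0088, 0.001, 0.0211], [0.0201, 0.0185, 0.0252]]
wrist low 59 [[0.0087, -0.0066, 0.0507], [0.0106, -0.0003, 0.0542], [0.0115, 0.0068, 0.0569]]
wrist blade 50 [[0.0109, -0.0018, 0.0582], [0.012, -0.0003, 0.0635], [0.0126, 0.0012, 0.0746]]
scene shaft 119 [[-0.0186, -0.0177, 0.0046], [-0.0083, -0.0074, 0.0216], [0.0161, 0.0078, 0.0275]]
scene collar 83 [[-0.0188, -0.018, 0.0201], [-0.0087, -0.0085, 0.0222], [0.0161, 0.0086, 0.0277]]
scene low 36 [[-0.0106, -0.0102, 0.0403], [-0.0065, -0.007, 0.0483], [0.0072, 0.0042, 0.0563]]
scene blade 19 [[-0.0112, -0.0052, 0.0594], [-0.0051, -0.0015, 0.0697], [0.0072, 0.002, 0.0757]]
t 6.5167 at [0.568  0.2862 0.2048] yaw -3.141 q [ 0.4   0.41  1.41  0.    1.32 -1.17] xyz [ 0.0674 -0.5095  0.0055] rot [-0.0014 -0.0027  0.1943] F [-0.28  0.46 -3.25] M [0.017 0.007 0.041] w 0.214 ff 58.8
```

Request:
apply_moves([
  {"xyz": [0.002, -0.02, 0], "rot": [0, 0, 0]},
  {"xyz": [0.006, -0.05, 0], "rot": [0, 0, 0]},
  {"xyz": [0.01, -0.085, 0], "rot": [0, 0, 0.02]},
  {"xyz": [0.015, -0.12, 0], "rot": [0, 0, 0.04]},
  {"xyz": [0.02, -0.155, 0], "rot": [0, 0, 0.06]},
  {"xyz": [0.025, -0.19, 0], "rot": [0, 0, 0.08]},
  {"xyz": [0.03, -0.225, 0], "rot": [0, 0, 0.1]},
  {"xyz": [0.034, -0.26, 0], "rot": [0, 0, 0.12]},
  {"xyz": [0.039, -0.295, 0], "rot": [0, 0, 0.14]},
  {"xyz": [0.044, -0.33, 0], "rot": [0, 0, 0.16]},
  {"xyz": [0.048, -0.365, 0], "rot": [0, 0, 0.18]},
  {"xyz": [0.053, -0.4, 0], "rot": [0, 0, 0.194]},
  {"xyz": [0.057, -0.435, 0], "rot": [0, 0, 0.194]},
  {"xyz": [0.062, -0.47, 0], "rot": [0, 0, 0.194]},
  {"xyz": [0.066, -0.495, 0], "rot": [0, 0, 0.194]},
  {"xyz": [0.067, -0.5095, 0], "rot": [0, 0, 0.194]},
  {"xyz": [0.067, -0.5095, 0.02], "rot": [0, 0, 0.194]},
  {"xyz": [0.067, -0.5095, 0.04], "rot": [0, 0, 0.194]},
  {"xyz": [0.067, -0.5095, 0.047], "rot": [0, 0, 0.194]},
  {"xyz": [0.067, -0.5095, 0.047], "rot": [0, 0, 0.194]},
])

```text
time_s: 8.18
ee_pos: [0.5001, -0.2213, 0.1565]
eef_rot: [-0.303, -3.121, -0.005]
contact_force: [-0.4, -0.1, -2.8]
grip_width: 0.211
finger_force: 59.0
```

```bash
python3 - <<'E'
from h import *
go([.5007,-.2233,.158],np.pi-.194)
o=readout.get_obs();c=calibration("wrist");p,d=camera("wrist");W=cloud(c,cv2.medianBlur(d,3));z=W[...,2]
q=(z>.08)&(z<.095)&(np.hypot(W[...,0]-.5,W[...,1]+.223)<.04);Q=W[q];print("blade",len(Q),np.percentile(Q,[3,50,97],axis=0).round(4).tolist() if len(Q) else 0)
pl=(z>.064)&(z<.08)&(np.hypot(W[...,0]-.5007,W[...,1]+.2233)<.0285)
n,l,st,ce=cv2.connectedComponentsWithStats(pl.astype(np.uint8))
for i in range(1,n):
    if st[i,4]>60:Q=W[l==i][:,:2];r=cv2.minAreaRect((Q*1e4).astype(np.float32));print(st[i,4],Q.mean(0).round(4),r)
cv2.imwrite("pics/n1.png",cv2.resize(p[120:300,200:440,::-1],(800,600),interpolation=cv2.INTER_CUBIC))
E
```

```text
t 8.1833 at [ 0.5001 -0.2213  0.1565] yaw 2.948 q [-0.49  0.34  1.66  0.    1.14 -1.87] xyz [-0.001  -0.0018 -0.0015] rot [ 0.0024 -0.0064  0.0003] F [-0.4  -0.14 -2.78] M [0.057 0.021 0.049] w 0.211 ff 59.0
blade 29 [[0.487, -0.2207, 0.0819], [0.4874, -0.2191, 0.0877], [0.4882, -0.2177, 0.0944]]
521 [ 0.4909 -0.2337] ((4939.15771484375, -2338.30419921875), (145.39173889160156, 293.6585693359375), 80.77796173095703)
488 [ 0.4945 -0.2098] ((4963.55712890625, -2108.995361328125), (148.5995635986328, 252.82803344726562), 80.1622085571289)
```

View pics/n1.png

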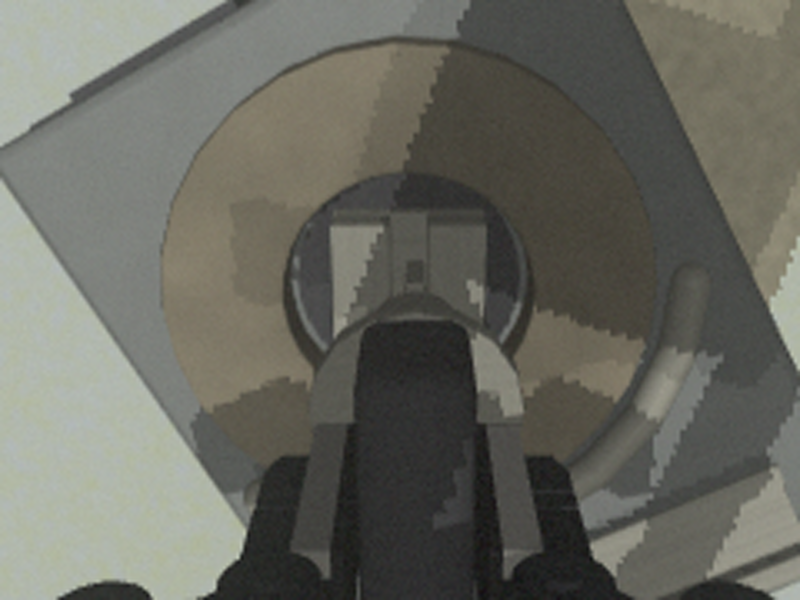

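The blade tip (415,270) lies over the slot (390–428) and shares its direction; I shift about 2 mm to centre and feel down gently.

Request:
apply_moves([
  {"xyz": [-0.001, -0.002, 0], "rot": [0, 0, 0]},
  {"xyz": [-0.001, -0.002, 0], "rot": [0, 0, 0]},
  {"xyz": [-0.001, -0.002, 0.004], "rot": [0, 0, 0]},
  {"xyz": [-0.001, -0.002, 0.008], "rot": [0, 0, 0]},
  {"xyz": [-0.001, -0.002, 0.011], "rot": [0, 0, 0]},
  {"xyz": [-0.001, -0.002, 0.013], "rot": [0, 0, 0]},
  {"xyz": [-0.001, -0.002, 0.015], "rot": [0, 0, 0]},
  {"xyz": [-0.001, -0.002, 0.015], "rot": [0, 0, 0]},
  {"xyz": [-0.001, -0.002, 0.015], "rot": [0, 0, 0]},
])

```text
time_s: 8.98
ee_pos: [0.5027, -0.225, 0.1441]
eef_rot: [-0.304, -3.126, -0.0]
contact_force: [0.3, -0.7, -2.5]
grip_width: 0.211
finger_force: 59.0
```

```bash
python3 -c "
from h import *
go([.5007,-.2233,.131],np.pi-.194)"
```

```text
t 8.9833 at [ 0.5027 -0.225   0.1441] yaw 2.948 q [-0.5   0.35  1.68 -0.    1.11 -1.87] xyz [0.0022 0.0013 0.0131] rot [ 0.0001 -0.0004  0.0003] F [ 0.34 -0.74 -2.55] M [0.016 0.005 0.038] w 0.211 ff 59.0
```

Request:
apply_moves([
  {"xyz": [0.002, 0.0015, -0.002], "rot": [0, 0, 0]},
  {"xyz": [0.002, 0.0015, -0.002], "rot": [0, 0, 0]},
  {"xyz": [0.002, 0.0015, -0.002], "rot": [0, 0, 0]},
  {"xyz": [0.002, 0.0015, -0.002], "rot": [0, 0, 0]},
])

```text
time_s: 9.32
ee_pos: [0.5012, -0.2232, 0.1466]
eef_rot: [0.304, 3.126, -0.0]
contact_force: [-0.1, 0.6, -2.4]
grip_width: 0.212
finger_force: 59.0
```

```bash
python3 -c "
from h import *
go([.5007,-.2233,.131],np.pi-.194)
o=readout.get_obs();c=calibration('wrist');p,d=camera('wrist')
go([.5007,-.2233,.131],np.pi-.194)
cv2.imwrite('pics/n2.png',cv2.resize(p[150:250,260:400,::-1],(800,570),interpolation=cv2.INTER_CUBIC))"
```

```text
t 9.3167 at [ 0.5012 -0.2232  0.1466] yaw 2.948 q [-0.5   0.35  1.68  0.    1.11 -1.87] xyz [ 0.0005 -0.0002  0.0156] rot [-0.0001  0.0005  0.0002] F [-0.14  0.65 -2.45] M [ 0.016  0.001 -0.007] w 0.212 ff 59.0
t 9.3667 at [ 0.5012 -0.2232  0.1465] yaw 2.948 q [-0.5   0.35  1.68  0.    1.11 -1.87] xyz [ 0.0005 -0.0002  0.0155] rot [-0.0001  0.0004  0.0002] F [ 0.02  0.67 -2.  ] M [-0.018 -0.023 -0.069] w 0.218 ff 59.0
```

View pics/n2.png

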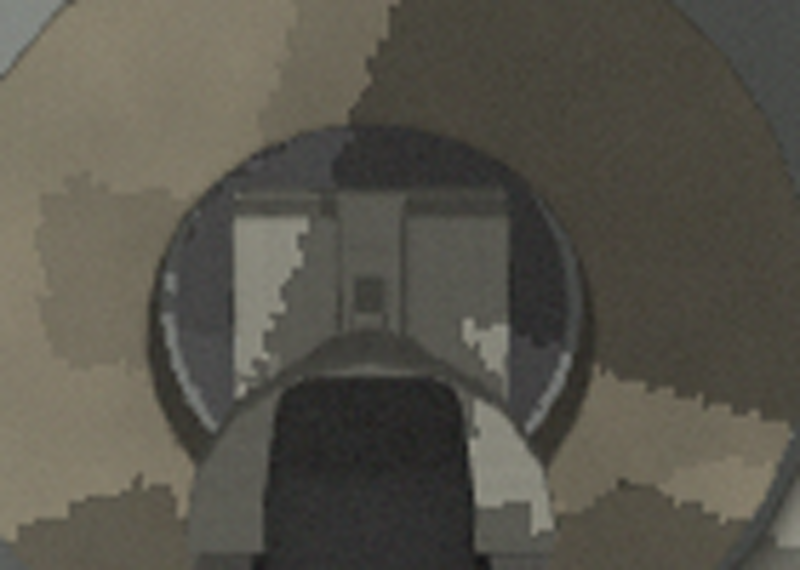

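The blade (368,295) is centred in the slot (340–403). I lower it gently.

Request:
apply_moves([
  {"xyz": [0, 0, 0.003], "rot": [0, 0, 0]},
  {"xyz": [0, 0, 0.005], "rot": [0, 0, 0]},
  {"xyz": [0, 0, 0.007], "rot": [0, 0, 0]},
  {"xyz": [0, 0, 0.009], "rot": [0, 0, 0]},
  {"xyz": [0, 0, 0.011], "rot": [0, 0, 0]},
  {"xyz": [0, 0, 0.0125], "rot": [0, 0, 0]},
  {"xyz": [0, 0, 0.0135], "rot": [0, 0, 0]},
  {"xyz": [0, 0, 0.0135], "rot": [0, 0, 0]},
  {"xyz": [0, 0, 0.0135], "rot": [0, 0, 0]},
])

```text
time_s: 10.12
ee_pos: [0.5011, -0.2232, 0.1327]
eef_rot: [-0.304, -3.127, -0.0]
contact_force: [-0.3, 0.0, -3.3]
grip_width: 0.213
finger_force: 59.0
```

Request:
apply_moves([
  {"xyz": [0, 0, 0.0007], "rot": [0, 0, 0]},
  {"xyz": [0, 0, 0.0012], "rot": [0, 0, 0]},
  {"xyz": [0, 0, 0.0012], "rot": [0, 0, 0]},
  {"xyz": [0, 0, 0.0012], "rot": [0, 0, 0]},
])

```text
time_s: 10.45
ee_pos: [0.5012, -0.2233, 0.1318]
eef_rot: [0.304, 3.127, -0.0]
contact_force: [-0.2, -0.7, -1.3]
grip_width: 0.208
finger_force: 59.1
```

Request:
apply_moves([
  {"xyz": [0, 0, 0.0005], "rot": [0, 0, 0]},
  {"xyz": [0, 0, 0.001], "rot": [0, 0, 0]},
  {"xyz": [0, 0, 0.001], "rot": [0, 0, 0]},
  {"xyz": [0, 0, 0.001], "rot": [0, 0, 0]},
])

```text
time_s: 10.78
ee_pos: [0.5018, -0.2235, 0.1316]
eef_rot: [0.304, 3.125, -0.001]
contact_force: [-0.9, -0.2, 6.1]
grip_width: 0.214
finger_force: 59.9
```

Request:
apply_moves([
  {"xyz": [0, 0, 0], "rot": [0, 0, 0.05]},
  {"xyz": [0, 0, 0], "rot": [0, 0, 0.1]},
  {"xyz": [0, 0, 0], "rot": [0, 0, 0.15]},
  {"xyz": [0, 0, 0], "rot": [0, 0, 0.2]},
  {"xyz": [0, 0, 0], "rot": [0, 0, 0.25]},
  {"xyz": [0, 0, 0], "rot": [0, 0, 0.3]},
  {"xyz": [0, 0, 0], "rot": [0, 0, 0.35]},
  {"xyz": [0, 0, 0], "rot": [0, 0, 0.4]},
  {"xyz": [0, 0, 0], "rot": [0, 0, 0.45]},
  {"xyz": [0, 0, 0], "rot": [0, 0, 0.5]},
  {"xyz": [0, 0, 0], "rot": [0, 0, 0.5]},
])

```text
time_s: 11.7
ee_pos: [0.5021, -0.2236, 0.1316]
eef_rot: [1.07, 2.951, -0.0]
contact_force: [-0.2, 0.5, 4.4]
grip_width: 0.211
finger_force: 59.9
```

```bash
python3 -c "
from h import *
go([.5007,-.2233,.131],np.pi-.194)"
```

```text
t 11.7 at [ 0.5021 -0.2236  0.1316] yaw 2.446 q [-0.5   0.37  1.7   0.    1.08 -1.37] xyz [ 0.0012 -0.0007  0.0006] rot [-0.      0.0026 -0.5014] F [-0.16  0.5   4.37] M [0.072 0.035 0.158] w 0.211 ff 59.9
```

Request:
apply_moves([
  {"xyz": [0, 0, 0], "rot": [0, 0, 0.08]},
  {"xyz": [0, 0, 0], "rot": [0, 0, 0.16]},
  {"xyz": [0, 0, 0], "rot": [0, 0, 0.24]},
  {"xyz": [0, 0, 0], "rot": [0, 0, 0.32]},
  {"xyz": [0, 0, 0], "rot": [0, 0, 0.4]},
  {"xyz": [0, 0, 0], "rot": [0, 0, 0.48]},
  {"xyz": [0, 0, 0], "rot": [0, 0, 0.56]},
  {"xyz": [0, 0, 0], "rot": [0, 0, 0.64]},
  {"xyz": [0, 0, 0], "rot": [0, 0, 0.72]},
  {"xyz": [0, 0, 0], "rot": [0, 0, 0.8]},
  {"xyz": [0, 0, 0], "rot": [0, 0, 0.88]},
  {"xyz": [0, 0, 0], "rot": [0, 0, 0.96]},
  {"xyz": [0, 0, 0], "rot": [0, 0, 1.04]},
  {"xyz": [0, 0, 0], "rot": [0, 0, 1.12]},
  {"xyz": [0, 0, 0], "rot": [0, 0, 1.2]},
  {"xyz": [0, 0, 0], "rot": [0, 0, 1.28]},
  {"xyz": [0, 0, 0], "rot": [0, 0, 1.36]},
  {"xyz": [0, 0, 0], "rot": [0, 0, 1.44]},
  {"xyz": [0, 0, 0], "rot": [0, 0, 1.52]},
  {"xyz": [0, 0, 0], "rot": [0, 0, 1.55]},
])

```text
time_s: 13.37
ee_pos: [0.5017, -0.2237, 0.1316]
eef_rot: [2.831, 1.358, 0.001]
contact_force: [-0.9, -0.5, 4.9]
grip_width: 0.213
finger_force: 60.0
```

Request:
apply_moves([
  {"xyz": [0, 0, 0], "rot": [0, 0, 0]},
  {"xyz": [0, 0, 0], "rot": [0, 0, 0]},
  {"xyz": [0, 0, 0], "rot": [0, 0, 0]},
])

```text
time_s: 13.62
ee_pos: [0.5017, -0.2237, 0.1317]
eef_rot: [2.828, 1.363, 0.001]
contact_force: [-0.4, -0.4, 4.4]
grip_width: 0.217
finger_force: 60.0
```

```bash
python3 - <<'E'
from h import *
go([.5007,-.2233,.131],np.pi-.194-1.84)
c=calibration("wrist");p,d=camera("wrist");W=cloud(c,cv2.medianBlur(d,3));z=W[...,2]
pl=(z>.064)&(z<.08)&(np.hypot(W[...,0]-.5007,W[...,1]+.2233)<.0285)
n,l,st,ce=cv2.connectedComponentsWithStats(pl.astype(np.uint8))
for i in range(1,n):
    if st[i,4]>40:Q=W[l==i][:,:2];r=cv2.minAreaRect((Q*1e4).astype(np.float32));print(st[i,4],Q.mean(0).round(4),r)
E
```

```text
t 13.6167 at [ 0.5017 -0.2237  0.1317] yaw 0.898 q [-0.5   0.37  1.7  -0.    1.08  0.18] xyz [-0.0003 -0.0011  0.0007] rot [ 0.0022  0.0003 -0.2093] F [-0.37 -0.38  4.44] M [-0.051  0.153  0.174] w 0.217 ff 60.0
1034 [ 0.5067 -0.2148] ((5018.74755859375, -2200.74658203125), (314.0244140625, 378.1581726074219), 66.8431167602539)
```

Request:
apply_moves([
  {"xyz": [0, 0, 0], "rot": [0, 0, -0.06]},
  {"xyz": [0, 0, 0], "rot": [0, 0, -0.12]},
  {"xyz": [0, 0, 0], "rot": [0, 0, -0.17]},
  {"xyz": [0, 0, -0.003], "rot": [0, 0, -0.17]},
  {"xyz": [0, 0, -0.008], "rot": [0, 0, -0.17]},
  {"xyz": [0, 0, -0.015], "rot": [0, 0, -0.17]},
  {"xyz": [0, 0, -0.03], "rot": [0, 0, -0.17]},
  {"xyz": [0, 0, -0.05], "rot": [0, 0, -0.17]},
  {"xyz": [0, 0, -0.07], "rot": [0, 0, -0.17]},
  {"xyz": [0, 0, -0.077], "rot": [0, 0, -0.17]},
  {"xyz": [0, 0, -0.077], "rot": [0, 0, -0.17]},
  {"xyz": [0, 0, -0.077], "rot": [0, 0, -0.17]},
])

```text
time_s: 14.67
ee_pos: [0.5009, -0.2231, 0.2075]
eef_rot: [2.705, 1.598, 0.0]
contact_force: [-0.2, -0.1, -2.2]
grip_width: 0.215
finger_force: 59.0
```

```bash
python3 held.py h2; python3 - <<'E'
from h import *
for N in("wrist","top"):
    c=calibration(N);p,d=camera(N);W=cloud(c,cv2.medianBlur(d,3) if N=="wrist" else d);z=W[...,2]
    pl=(z>.064)&(z<.08)&(np.hypot(W[...,0]-.5007,W[...,1]+.2233)<.0285)
    n,l,st,ce=cv2.connectedComponentsWithStats(pl.astype(np.uint8))
    for i in range(1,n):
        if st[i,4]>40:Q=W[l==i][:,:2];r=cv2.minAreaRect((Q*1e4).astype(np.float32));print(N,st[i,4],Q.mean(0).round(4),r)
go([.5697,.2862,.2],np.pi)
E
```

```text
wrist shaft 819 [[-0.0017, -0.0194, 0.0204], [0.0077, 0.0, 0.0212], [0.0188, 0.0174, 0.0256]]
wrist collar 816 [[-0.0017, -0.0194, 0.0205], [0.0077, -0.0003, 0.0212], [0.0188, 0.0174, 0.0256]]
wrist low 56 [[0.0073, -0.0075, 0.0508], [0.0094, -0.0005, 0.054], [0.0104, 0.0059, 0.0567]]
wrist blade 47 [[0.0095, -0.0027, 0.0586], [0.0109, -0.0012, 0.0626], [0.0115, 0.0003, 0.0741]]
scene shaft 123 [[-0.0164, -0.0068, 0.0103], [0.0074, 0.009, 0.0221], [0.0188, 0.0174, 0.0265]]
scene collar 99 [[-0.0162, -0.0078, 0.0202], [0.0055, 0.0102, 0.0224], [0.019, 0.0174, 0.0267]]
scene low 29 [[-0.007, 0.0015, 0.0438], [0.0052, 0.0082, 0.0513], [0.0133, 0.0104, 0.057]]
t 14.7667 at [ 0.5001 -0.2227  0.2063] yaw 1.068 q [-0.5   0.29  1.6  -0.    1.26  0.01] xyz [-0.0003  0.0008  0.0063] rot [-1.8000e-03 -2.5000e-03 -1.8799e+00] F [ 0.55 -0.15 -3.01] M [-0.04   0.01   0.001] w 0.21 ff 59.0
wrist 556 [ 0.5118 -0.2269] ((5114.80419921875, -2277.93701171875), (377.935546875, 143.44607543945312), 67.03675842285156)
wrist 546 [ 0.4903 -0.2175] ((4899.677734375, -2188.0537109375), (381.1891784667969, 148.0841064453125), 66.96499633789062)
top 59 [ 0.4909 -0.218 ] ((4912.37353515625, -2188.6650390625), (353.78131103515625, 146.08477783203125), 66.42999267578125)
t 14.8667 at [ 0.5002 -0.2227  0.2062] yaw 1.068 q [-0.5   0.29  1.6  -0.    1.26  0.01] xyz [ 0.4794 -0.1845  0.0067] rot [-1.8000e-03 -3.0000e-03 -2.0739e+00] F [ 0.02  0.49 -2.28] M [-0.031  0.032  0.042] w 0.21 ff 59.0
```

The nut turned 101.9° clockwise (1.78 rad), confirmed by both cameras. The key is still straight in the grip. I carry it back.

Request:
apply_moves([
  {"xyz": [0.01, -0.004, 0], "rot": [0, 0, -0.08]},
  {"xyz": [0.03, -0.012, 0], "rot": [0, 0, -0.19]},
  {"xyz": [0.055, -0.021, 0], "rot": [0, 0, -0.3]},
  {"xyz": [0.08, -0.031, 0], "rot": [0, 0, -0.41]},
  {"xyz": [0.105, -0.04, 0], "rot": [0, 0, -0.52]},
  {"xyz": [0.13, -0.05, 0], "rot": [0, 0, -0.63]},
  {"xyz": [0.155, -0.06, 0], "rot": [0, 0, -0.74]},
  {"xyz": [0.18, -0.069, 0], "rot": [0, 0, -0.85]},
  {"xyz": [0.205, -0.079, 0], "rot": [0, 0, -0.96]},
  {"xyz": [0.23, -0.089, 0], "rot": [0, 0, -1.07]},
  {"xyz": [0.26, -0.1, 0], "rot": [0, 0, -1.18]},
  {"xyz": [0.29, -0.112, 0], "rot": [0, 0, -1.29]},
  {"xyz": [0.32, -0.123, 0], "rot": [0, 0, -1.4]},
  {"xyz": [0.35, -0.135, 0], "rot": [0, 0, -1.51]},
  {"xyz": [0.38, -0.146, 0], "rot": [0, 0, -1.62]},
  {"xyz": [0.41, -0.158, 0], "rot": [0, 0, -1.73]},
  {"xyz": [0.44, -0.169, 0], "rot": [0, 0, -1.84]},
  {"xyz": [0.465, -0.179, 0], "rot": [0, 0, -1.95]},
  {"xyz": [0.479, -0.184, 0], "rot": [0, 0, -2.04]},
  {"xyz": [0.479, -0.184, 0], "rot": [0, 0, -2.074]},
])

```text
time_s: 16.53
ee_pos: [0.5708, 0.2891, 0.206]
eef_rot: [0.012, -3.14, -0.002]
contact_force: [1.7, -0.7, -1.7]
grip_width: 0.214
finger_force: 59.1
```

Request:
apply_moves([
  {"xyz": [0, 0, 0], "rot": [0, 0, 0]},
  {"xyz": [0, 0, 0], "rot": [0, 0, 0]},
  {"xyz": [0, 0, 0], "rot": [0, 0, 0]},
  {"xyz": [0, 0, 0], "rot": [0, 0, 0]},
])

```text
time_s: 16.87
ee_pos: [0.5706, 0.2843, 0.2072]
eef_rot: [-0.002, -3.141, 0.001]
contact_force: [-0.0, 0.6, -2.2]
grip_width: 0.21
finger_force: 59.1
```

```bash
python3 held.py h3; python3 -c "
from h import *
go([.5697,.2862,.077],np.pi)"
```

```text
wrist shaft 816 [[-0.0005, -0.0184, 0.0204], [0.0091, 0.001, 0.0211], [0.0201, 0.0185, 0.0252]]
wrist collar 816 [[-0.0005, -0.0184, 0.0204], [0.0091, 0.001, 0.0211], [0.0201, 0.0185, 0.0252]]
wrist low 58 [[0.0086, -0.0066, 0.0506], [0.0106, 0.0001, 0.0542], [0.0116, 0.0068, 0.0566]]
wrist blade 48 [[0.0108, -0.0018, 0.0587], [0.0122, -0.0003, 0.0631], [0.0127, 0.0012, 0.075]]
scene shaft 120 [[-0.0189, -0.0175, 0.0046], [-0.0089, -0.0076, 0.0205], [0.0141, 0.0098, 0.0256]]
scene collar 69 [[-0.0197, -0.018, 0.0203], [-0.0115, -0.0097, 0.0216], [0.0138, 0.0115, 0.0262]]
scene low 34 [[-0.0117, -0.0097, 0.0396], [-0.0066, -0.007, 0.0471], [0.0056, 0.0026, 0.0551]]
scene blade 20 [[-0.0119, -0.0044, 0.0585], [-0.0077, -0.0006, 0.0684], [0.0082, 0.0026, 0.0748]]
t 16.9667 at [0.5708 0.2844 0.2076] yaw 3.14 q [ 0.4   0.41  1.4  -0.    1.33 -1.17] xyz [ 0.0695 -0.5078  0.0077] rot [-1.000e-04 -1.000e-04  1.928e-01] F [-0.27 -0.11 -2.25] M [-0.014  0.007 -0.008] w 0.213 ff 59.1
t 16.9667 at [0.5708 0.2844 0.2076] yaw 3.14 q [ 0.4   0.41  1.4  -0.    1.33 -1.17] xyz [0.0011 0.0018 0.1306] rot [-0.0001 -0.0001 -0.0012] F [-0.27 -0.11 -2.25] M [-0.014  0.007 -0.008] w 0.213 ff 59.1
```

Request:
apply_moves([
  {"xyz": [0.001, 0.002, 0.01], "rot": [0, 0, 0]},
  {"xyz": [0.001, 0.002, 0.03], "rot": [0, 0, 0]},
  {"xyz": [0.001, 0.002, 0.05], "rot": [0, 0, 0]},
  {"xyz": [0.001, 0.002, 0.065], "rot": [0, 0, 0]},
  {"xyz": [0.001, 0.002, 0.07], "rot": [0, 0, 0]},
  {"xyz": [0.001, 0.002, 0.074], "rot": [0, 0, 0]},
  {"xyz": [0.001, 0.002, 0.074], "rot": [0, 0, 0]},
  {"xyz": [0.001, 0.002, 0.074], "rot": [0, 0, 0]},
])

```text
time_s: 17.63
ee_pos: [0.5704, 0.2873, 0.1342]
eef_rot: [-0.0, 3.141, 0.001]
contact_force: [-0.1, -0.4, -2.6]
grip_width: 0.211
finger_force: 59.1
```

```bash
python3 -c "
from h import *
go([.5697,.2862,.077],np.pi)"
```

```text
t 17.6333 at [0.5704 0.2873 0.1342] yaw -3.142 q [ 0.4   0.47  1.49  0.    1.17 -1.17] xyz [ 0.0007 -0.0012  0.0572] rot [0.0005 0.0011 0.    ] F [-0.08 -0.44 -2.63] M [-0.01  -0.045  0.002] w 0.211 ff 59.1
```

Tip at 0.059, just above the mouth; centred within about 1 mm. Lowering in.

Request:
apply_moves([
  {"xyz": [0.0007, -0.001, 0.004], "rot": [0, 0, 0]},
  {"xyz": [0.0007, -0.001, 0.009], "rot": [0, 0, 0]},
  {"xyz": [0.0007, -0.001, 0.014], "rot": [0, 0, 0]},
  {"xyz": [0.0007, -0.001, 0.02], "rot": [0, 0, 0]},
  {"xyz": [0.0007, -0.001, 0.026], "rot": [0, 0, 0]},
  {"xyz": [0.0007, -0.001, 0.032], "rot": [0, 0, 0]},
  {"xyz": [0.0007, -0.001, 0.038], "rot": [0, 0, 0]},
  {"xyz": [0.0007, -0.001, 0.044], "rot": [0, 0, 0]},
  {"xyz": [0.0007, -0.001, 0.049], "rot": [0, 0, 0]},
  {"xyz": [0.0007, -0.001, 0.053], "rot": [0, 0, 0]},
  {"xyz": [0.0007, -0.001, 0.055], "rot": [0, 0, 0]},
  {"xyz": [0.0007, -0.001, 0.055], "rot": [0, 0, 0]},
  {"xyz": [0.0007, -0.001, 0.055], "rot": [0, 0, 0]},
])

```text
time_s: 18.72
ee_pos: [0.5693, 0.2863, 0.0787]
eef_rot: [-0.0, 3.141, 0.0]
contact_force: [0.2, -0.4, -2.5]
grip_width: 0.213
finger_force: 59.1
```

Request:
apply_moves([
  {"xyz": [0, 0, 0.0007], "rot": [0, 0, 0]},
  {"xyz": [0, 0, 0.0015], "rot": [0, 0, 0]},
  {"xyz": [0, 0, 0.0015], "rot": [0, 0, 0]},
  {"xyz": [0, 0, 0.0015], "rot": [0, 0, 0]},
])

```text
time_s: 19.05
ee_pos: [0.5695, 0.2863, 0.0778]
eef_rot: [-0.0, 3.141, 0.001]
contact_force: [-1.1, -0.6, 1.6]
grip_width: 0.209
finger_force: 59.6
```

Collar touches. Now release to about half open, so as not to reach the driver, then rise.

Request:
apply_moves([
  {"xyz": [0, 0, 0], "rot": [0, 0, 0]},
  {"xyz": [0, 0, 0], "rot": [0, 0, 0]},
  {"xyz": [0, 0, 0], "rot": [0, 0, 0]},
  {"xyz": [0, 0, 0], "rot": [0, 0, 0]},
  {"xyz": [0, 0, 0], "rot": [0, 0, 0]},
  {"xyz": [0, 0, -0.005], "rot": [0, 0, 0]},
  {"xyz": [0, 0, -0.015], "rot": [0, 0, 0]},
  {"xyz": [0, 0, -0.03], "rot": [0, 0, 0]},
  {"xyz": [0, 0, -0.05], "rot": [0, 0, 0]},
  {"xyz": [0, 0, -0.08], "rot": [0, 0, 0]},
  {"xyz": [0.015, 0, -0.11], "rot": [0, 0, 0]},
  {"xyz": [0.015, 0, -0.115], "rot": [0, 0, 0]},
  {"xyz": [0.015, 0, -0.115], "rot": [0, 0, 0]},
  {"xyz": [0.015, 0, -0.115], "rot": [0, 0, 0]},
], gripper=0.0)

```text
time_s: 20.22
ee_pos: [0.5543, 0.2863, 0.193]
eef_rot: [-0.001, 3.14, 0.001]
contact_force: [0.6, 0.1, 0.7]
grip_width: 0.503
finger_force: 0.0
```

```bash
python3 key.py w4
```

```text
t 20.2167 at [0.5543 0.2863 0.193 ] yaw -3.141 q [ 0.41  0.4   1.46 -0.    1.28 -1.16] xyz [-0.0157 -0.0033  0.0031] rot [0.0007 0.0018 0.0004] F [0.64 0.13 0.72] M [-0.003  0.024 -0.007] w 0.503 ff 0.0
bar 1250 0.1067 ((5685.69189453125, 2859.01904296875), (593.6825561523438, 152.2430419921875), 0.4844423532485962)
block 7734 0.0509 ((5680.177734375, 2412.98974609375), (1660.356201171875, 705.3880615234375), 87.89973449707031) [[5297. 1596.]
 [6002. 1570.]
 [6063. 3230.]
 [5358. 3256.]]
driver [0.56446965 0.19835508 0.10106959] 753
```

View pics/w4.png

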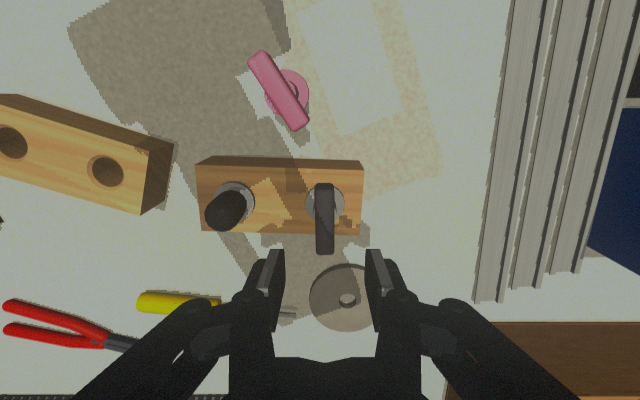

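The key stands upright at (324,218), its bar top at 0.1067 exactly as at the start, and the driver has not moved. Handing in.

```bash
python3 -c "
from cell import robot
print(robot.sign_off())"
```

```text
the job is handed in; nothing more can be done
None
```

Done and handed in at about 20 s: the nut is loosened about 1.78 rad clockwise and the key is back upright and fully home in its hole, with the gripper clear of everything. I viewed 11 pictures rather than 10, because a refused move made me view the same nut picture twice.

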